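Gauge the cup, then index it on three clicks and hold

TASK

The unfired cup on the dividing stand is to be marked in sixths: press the button of the height gauge down until its bar foot rests on the cup's rim for a moment, not hard, and let it spring fully up again. Then take the bar of the indexing knob and turn it clockwise (seen from above) to the third click without running on past it, and finish while still gripping the knob there: do not let go. The cup must stay upright and central on its head; leave the other pots and tools where they are.

Things in the scene. Friction and masses are not known exactly. Their poses are not given: they have to be found in the camera images.
- stand: The dividing stand, a fixed grey base plate 140 x 330 mm, 12 mm thick. Origin at the centre of its underside on the table; z up, y along its length: the round head with the cup is at y = +100 mm, the indexing knob at y = -100 mm (both at x = 0). A sprung brass roller, its housing 32 mm high, stands at the knob's -x side.
- knob_grip (a point): Grip point on the knob's vertical axis, 56 mm above the table. The knob is a black bar 64 mm long, 16 mm wide, flat-sided, top 72 mm above the table, on a steel plate (81 mm across) with 18 small pins whose tops are 32 mm above the table: keep the fingertips clear above them. The point's x axis lies along the bar, y across it; it turns with the knob.
- knob (a joint): Angle of the knob, rad: 0 at the start (bar along the stand's x axis), growing clockwise seen from above. A stop every 20 degrees (0.349), the third at 1.047. Leaving a stop takes about 0.2 N m, falling to none at the crest half-way; then it drops into the next stop by itself (a click) and stays. The head with the cup is belted to it and turns by the same angle.
- gauge_button (a point): Centre of the top face of the gauge's black round push button (30 mm across), about 0.20 m above the table when up, straight above the cup; it moves with the gauge. A rod runs from it down through the gauge's arm to the bar foot (70 x 12 x 7 mm, underside 89 mm below the button's top). The steel column (16 x 26 mm, top 0.15 m above the table) is 85 mm off on the stand's +x side.
- gauge (a joint): How far the gauge's slide is pushed down, m: 0 fully up (where its spring returns it), 0.036 at most. The spring takes about 3 N to start and 5 N at full travel. The foot meets the cup's rim somewhere between 0.017 and 0.029, differing from start to start as the gauge's height is set differently; there it stops hard.
- cup_center (a point): The unfired brownish tea cup, 59 mm across and 63 mm tall, loose on the head; this is its centre, half-way up. Its z axis points up out of its mouth.
- cup: The same cup; origin at the centre of its underside.
- head_top (a point): Centre of the top face of the round aluminium head (86 mm across) that carries the cup, 26 mm above the table. Axes as the stand's.
- pale_cup_center (a point): A pale tea cup, 60 mm across and 61 mm tall, standing on the table to the left; its centre. Leave it alone.
- slip_pot_center (a point): A small grey round slip pot, 61 mm across and 46 mm tall, standing on the table; its centre. Leave it alone.
- glaze_jar_center (a point): A glaze jar with a white cap, 57 mm across and 77 mm tall, standing on the table to the right; its centre. Leave it alone.
- stamp_center (a point): A small wooden stamp block, 18 x 18 x 46 mm, standing on end on the table to the right; its centre. Leave it alone.
Things that resemble listed ones, but are neither listed nor needed, are in the scene too. What is shaped like the cup but purple is not meant.

How it is judged:
On the way, in this order (a step that is already met when the one before it is completed fails the run):
1. the gauge's foot rests on the cup's rim, the knob not yet turned (contact force between gauge and cup above 1 N and value of joint gauge above 0.012 m and value of joint knob below 0.17 rad), for 0.2 s.
2. the gauge is fully up again, the knob not yet turned (value of joint gauge below 0.003 m and value of joint knob below 0.17 rad), for 0.1 s.
At the end, for the whole second after the job is handed in: The knob is at its third stop (1.047 rad, within 0.1), at rest, and the fingers still grip it (more than 2 N); the gauge is up (within 4 mm); the cup stands upright (within 0.1 rad), its axis within 15 mm of the head's centre; the four other things are within 20 mm of where they were (value of joint knob between 0.947 and 1.147 rad and velocity of joint knob between -0.1 and 0.1 rad/s and contact force between the fingers and knob above 2 N and value of joint gauge below 0.004 m and horizontal distance between cup_center and head_top below 0.015 m and angle between cup_center's own z axis and vertical below 0.1 rad and z of cup_center in the frame of head_top between 0.026 and 0.037 m and distance of each of pale_cup_center, slip_pot_center, glaze_jar_center, stamp_center from where it was at the start of the episode below 0.02 m); the arm keeps its last pose, push and grip.
It fails at once if the knob is turned on past the third stop towards the fourth (value of joint knob above 1.24 rad).
It fails at once if the knob is turned the wrong way over a stop (value of joint knob below -0.2 rad).
It fails at once if the gauge foot is pressed hard on the cup (over 40 N) (contact force between gauge and cup above 40 N).
It fails at once if the cup is tipped (angle between cup_center's own z axis and vertical above 0.3 rad).
It fails at once if one of the other things is knocked away (distance of any of pale_cup_center, slip_pot_center, glaze_jar_center, stamp_center from where it was at the start of the episode above 0.03 m).
It also fails if it takes over 51 s, if anything falls off the work surface, if the arm or the gripper's body presses on something with over 40 N, if the wrist force passes 120 N, or if a joint passes its speed limit or range.

ROBOT

A 7-joint arm with a two-finger parallel gripper is mounted at the origin on a cart in front of the work surface, level with it; the furniture and walls round the work are solid. World frame = base frame: x ahead of the robot, y to its left, z up, the work surface at z = 0. Lengths are in m, angles in rad, forces in N, time in s.
With the tool pointing down it reaches from about 0.375 to 0.925 m from the base axis. Payload 3.1 kg.
Tool frame: the origin (TCP) lies between the finger pads; the fingertips stand 19 mm ahead of it and the grasp point (between the pads) is the TCP; z points along the fingers, y is the line along which they close (so a half turn about z gives the same grasp; the last joint's range is limited). The gripper opens to 85 mm and grips with 20 to 120 N. Pads are 22 mm wide; open, the fingers measure 114 mm over their backs; the gripper's body (76 mm by 85 mm) begins 54 mm behind the grasp point. The pads swing forward as they close: fully open they stand 13 mm farther back than shut.
Start: joints at [-1.419, 0.383, 0.044, 1.598, -0.018, 1.161, -0.05], TCP at [0.161, 0.63, 0.25] pointing down, gripper open.
Joint ranges: [-2.61, 2.61], [-0.41, 2.15], [-1.48, 1.57], [0, 2.5], [-1.57, 4.71], [0.05, 1.97], [-2.85, 2.85]. Speed limits (rad/s): [2.79, 2.79, 3.14, 3.14, 3.14, 3.14, 3.14].

INTERFACE

Orientations are given as a unit quaternion [x, y, z, w].
In Python, from bench import move_ptp, movel, move_j, move_gripper, pause, inverse_kinematics, read_camera, camera_params, MotionError, sign_off, look_for, tip_of, read_time_s, read_qpos, read_joint_vel, read_effort, read_eef_pos, read_tcp_rot, read_ft_force, read_ft_torque, read_finger_gap, read_grasp_force gives the robot as it stands. Calls block until the motion is done:
- move_ptp(position, orientation): joint-space move of the TCP to a pose.
- movel(position, orientation=None, speed=0.15): straight line of the TCP; orientation=None keeps the orientation; speed is the mean speed in m/s.
- move_j(angles): joint-space move.
- move_gripper(opening, effort=None): finger opening in m; effort is the grip in N (None keeps the last); returns when the fingers have stopped.
- pause(seconds).
- inverse_kinematics(position, orientation): joint angles nearest the present ones, or None.
- read_camera(name): name is "side" or "top" or "wrist"; returns the picture (420x560x3 uint8, red, green, blue); there is no depth.
- camera_params(name): a dict with "K" (3x3 intrinsics, pixels), "camera_from_world" (4x4, takes a point from world to camera coordinates). Camera axes: x right, y down, z forward; pixel columns grow to the right and rows downward; lengths in m; the calibration is good to about 2 mm. A picture is of the moment at which its call begins: read the wrist's pose just before it. camera_params takes no time and is no camera call; for the wrist camera it gives the pose at the moment of the call.
A pose or a line that the arm cannot do raises MotionError and nothing moves.
- sign_off(): hands the job in; it is judged then, once.
Trained networks look in the newest picture that a camera, given by its name, has taken for a name from the list of things; names that differ only in an ending like _2 or _b are one class to them, and where a whole thing is asked for, a point or a joint stands for the part that bears it (a point fixed in the world has none). Each returns a list of dicts, best first, with "confidence" (0 to 1); they miss things now and then, are a little off and sometimes report something else, mostly with a low value. They report only what shows in the picture. A call takes as long as a camera call. They do not tell look-alikes from the thing itself.
- look_for(camera, name): "at" ([column, row] in pixels, amid what is visible of it).
- tip_of(camera, name): "at" ([column, row] in pixels: a listed point, or the origin of a listed thing).
Readings, each from a call of its own:
- read_time_s(): time.
- read_qpos(): joint angles.
- read_joint_vel(): joint speeds.
- read_effort(): joint torques, N m.
- read_eef_pos(): TCP position.
- read_tcp_rot(): TCP orientation.
- read_ft_force(): force on the tool from outside, world axes, zero at the start.
- read_ft_torque(): the same for the moment, N m.
- read_finger_gap(): finger opening in m.
- read_grasp_force(): force on a finger pad.
Only numpy, scipy, OpenCV 4.12 (cv2) and the standard library are available. Lean on these libraries where they do the work, as an engineer would, in place of code of your own. Each camera call takes 0.05 s, during which the arm holds its last target. There are 200 camera calls.

## Working session

There is one attempt and no reset: what is moved stays moved. The work goes in short steps, each a Python script; the robot and the scene stay as the last script left them, time stands still between calls to the robot, and variables do not carry over. Pictures are saved under pics/ and viewed, at most 10 in all, crops included, and the job is handed in when it is done.

```bash
mkdir -p pics; cat > h.py <<'E'
from bench import *
import numpy as np, cv2
def tri(obs):
    A=[];
    for cam,(u,v) in obs:
        p=camera_params(cam);P=np.array(p["K"])@np.array(p["camera_from_world"])[:3]
        A+= [u*P[2]-P[0], v*P[2]-P[1]]
    X=np.linalg.svd(np.array(A))[2][-1];return X[:3]/X[3]
def onz(cam,uv,z):
    p=camera_params(cam);T=np.array(p["camera_from_world"]);R=T[:3,:3];c=-R.T@T[:3,3]
    d=R.T@np.linalg.inv(p["K"])@np.array([*uv,1.]);return c+d*(z-c[2])/d[2]
def px(cam,X):
    p=camera_params(cam);T=np.array(p["camera_from_world"]);q=np.array(p["K"])@(T[:3,:3]@X+T[:3,3]);return q[:2]/q[2]
E
python3 - <<'E'
from h import *
ims=[]
for c in ["side","top"]:
    im=read_camera(c);cv2.imwrite(f"pics/{c}1.png",im[:,:,::-1])
    for n in ["stand","knob_grip","gauge_button","cup_center","head_top","pale_cup_center","slip_pot_center","glaze_jar_center","stamp_center"]:
        print(c,n,[(np.round(d["at"]).tolist(),round(d["confidence"],2)) for d in tip_of(c,n)[:4]])
print(read_time_s(),read_tcp_rot())
E
```

```text
side stand [([320.0, 248.0], 0.58), ([331.0, 259.0], 0.19)]
side knob_grip [([330.0, 258.0], 0.74), ([319.0, 252.0], 0.19)]
side gauge_button [([310.0, 166.0], 0.58)]
side cup_center [([220.0, 261.0], 0.75), ([309.0, 210.0], 0.59), ([301.0, 192.0], 0.55)]
side head_top [([308.0, 222.0], 0.62), ([310.0, 209.0], 0.38), ([273.0, 339.0], 0.16)]
side pale_cup_center [([266.0, 187.0], 0.75)]
side slip_pot_center [([332.0, 186.0], 0.53), ([275.0, 342.0], 0.51)]
side glaze_jar_center [([359.0, 336.0], 0.76)]
side stamp_center [([276.0, 342.0], 0.71), ([307.0, 222.0], 0.48)]
top stand [([279.0, 196.0], 0.55), ([387.0, 183.0], 0.29)]
top knob_grip [([308.0, 185.0], 0.91), ([244.0, 200.0], 0.39)]
top gauge_button [([238.0, 184.0], 0.45)]
top cup_center [([304.0, 279.0], 0.79), ([197.0, 205.0], 0.75), ([245.0, 200.0], 0.66)]
top head_top [([242.0, 198.0], 0.97)]
top pale_cup_center [([181.0, 236.0], 0.89)]
top slip_pot_center [([179.0, 169.0], 0.86)]
top glaze_jar_center [([387.0, 182.0], 0.92), ([246.0, 198.0], 0.53)]
top stamp_center [([388.0, 237.0], 0.48)]
1.0 [ 1.24538039e-01  9.92214833e-01 -1.86408662e-05 -2.87511963e-05]
```

View pics/side1.png

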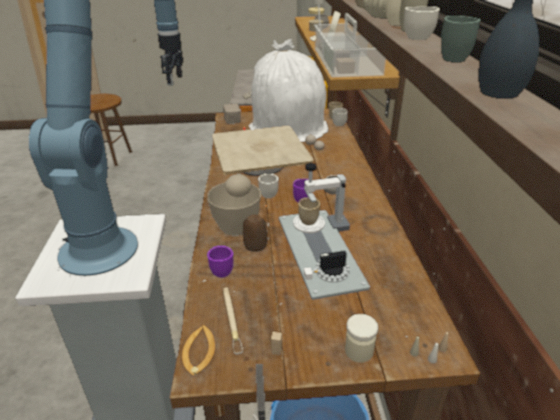

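View pics/top1.png

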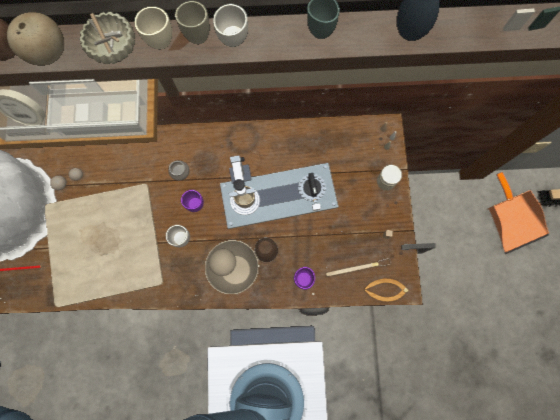

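Both views show the brown cup on the head at side (309,210) and top (245,200). Look-alikes are the purple cups at side (220,261) and (301,192), top (304,279) and (197,205), plus the pale cup at side (266,187). I choose the brown one under the gauge. The button is at side (310,168) and the knob at side (332,262), top (312,186). Next I triangulate and check a close crop.

```bash
python3 - <<'E'
from h import *
t=cv2.imread("pics/top1.png")[140:240,205:345];s=cv2.imread("pics/side1.png")[150:300,265:375]
t=cv2.resize(t,None,fx=4,fy=4,interpolation=cv2.INTER_CUBIC);s=cv2.resize(s,(293,400),interpolation=cv2.INTER_CUBIC)
cv2.imwrite("pics/crop.png",cv2.resize(np.hstack([t,s]),(800,375)))
for n,a,b in [("button",(310,166),(238,184)),("cup",(309,210),(245,200)),("head",(308,222),(242,198)),("knob",(330,258),(308,185)),("pale",(266,187),(181,236)),("slip",(332,186),(179,169))]:
    X=tri([("side",a),("top",b)]);print(n,X.round(3),px("side",X)-a,px("top",X)-b)
print("head z=.026",onz("top",(242,198),.026),"knob",onz("top",(308,185),.056),"btn",onz("top",(238,184),.2),onz("side",(310,166),.2),"cup",onz("top",(245,200),.0575))
for c in["top","side"]:
  T=camera_params(c)["camera_from_world"];T=np.array(T);print(c,-T[:3,:3].T@T[:3,3])
E
```

```text
button [0.557 0.043 0.196] [ 0.25018664 -0.07111273] [0.01024966 0.24862349]
cup [0.551 0.037 0.066] [-1.84655344  0.48086255] [-0.09311154 -1.74789363]
head [0.56  0.049 0.02 ] [ 1.29014742 -0.35231138] [0.08104136 1.20730751]
knob [ 0.584 -0.145  0.049] [ 0.84082491 -0.23635658] [0.03505759 0.69022468]
pale [0.454 0.224 0.035] [ 1.02535095 -0.24774865] [0.11896954 1.07871967]
slip [0.659 0.233 0.021] [ 0.68010459 -0.20537923] [0.01441251 0.71813339]
head z=.026 [0.56238972 0.04837331 0.026     ] knob [ 0.58401681 -0.14423255  0.056     ] btn [0.55635473 0.04222276 0.2       ] [0.55497491 0.03565404 0.2       ] cup [0.54831175 0.03724443 0.0575    ]
top [ 0.24000605 -0.06597365  1.32572891]
side [ 0.39976235 -0.95917056  0.7311511 ]
```

View pics/crop.png

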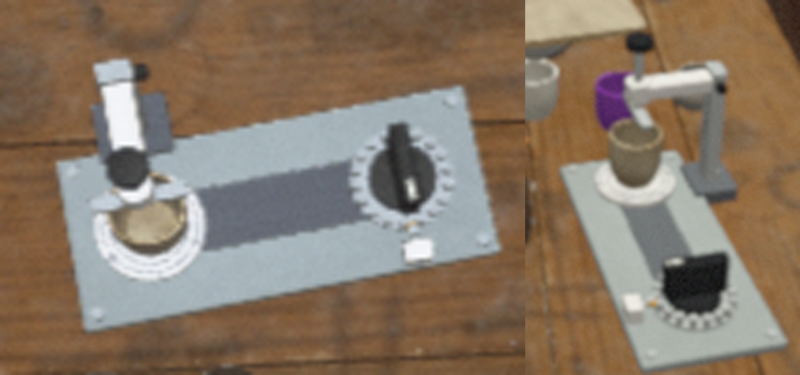

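The crop confirms it: the brown cup is under the gauge foot, with the black button above it. The stand is yawed about 0.18 rad and the bar lies along its x axis. Next I fit the plate corners and move over the stand for a near view.

```bash
cat >> h.py <<'E'
def q(psi): return [-np.sin(psi/2),np.cos(psi/2),0,0]
E
python3 - <<'E'
from h import *
C=np.array([onz("top",(205+u/3.75,140+v/3.75),.012)[:2] for u,v in [(60,160),(462,87),(498,250),(87,330)]])
c=C.mean(0);d=(C[0]+C[3]-C[1]-C[2]);yaw=np.arctan2(-d[0],d[1]);y=np.array([-np.sin(yaw),np.cos(yaw)])
print(c,yaw,"len",np.linalg.norm(d)/2,"head",c+.1*y,"knob",c-.1*y)
print("bag",onz("top",(50,205),.1))
movel([0.12,0.46,0.38],speed=.3)
move_gripper(0.0,40)
move_ptp([0.50,0.04,0.34],q(0.15))
im=read_camera("wrist");cv2.imwrite("pics/w1.png",im[:,:,::-1])
for n in ["knob_grip","gauge_button","cup_center","head_top","stand"]:
    for d in tip_of("wrist",n)[:2]: print(n,np.round(d["at"]),round(d["confidence"],2),[onz("wrist",d["at"],z).round(4) for z in (dict(knob_grip=.056,gauge_button=.2,cup_center=.0575,head_top=.026,stand=0)[n],)])
print(read_time_s(),read_eef_pos(),read_ft_force(),read_qpos())
E
```

```text
[ 0.57010909 -0.0597341 ] 0.14261349318741717 len 0.3255084509326139 head [0.55589603 0.03925069] knob [ 0.58432214 -0.15871889]
bag [0.55004676 0.56887471 0.1       ]
knob_grip [110. 205.] 0.86 [array([ 0.5826, -0.1539,  0.056 ])]
knob_grip [444. 149.] 0.42 [array([0.4582, 0.2197, 0.056 ])]
gauge_button [268. 266.] 0.88 [array([0.5612, 0.0379, 0.2   ])]
cup_center [392. 221.] 0.81 [array([0.5512, 0.1808, 0.0575])]
cup_center [273. 206.] 0.79 [array([0.5549, 0.0366, 0.0575])]
stand [203. 197.] 0.94 [array([ 0.5734, -0.0573,  0.    ])]
stand [402. 292.] 0.51 [array([0.6739, 0.2417, 0.    ])]
4.9833 [0.49996197 0.04051592 0.33998675] [ 0.34106153 -0.53026505 -0.0466686 ] [-1.1681847  -0.00908688  1.01981998  1.87021769  0.00819273  1.2761868
  1.5710242 ]
```

View pics/w1.png

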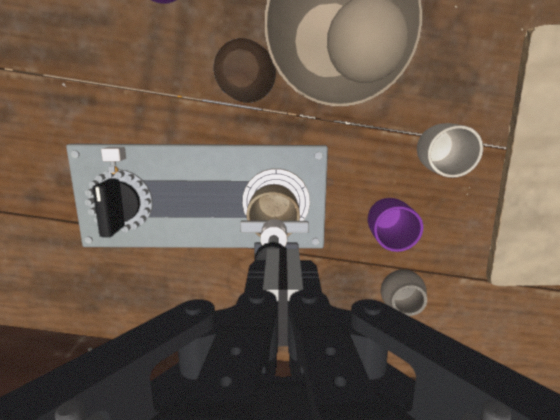

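The wrist view shows the plate square to the image (yaw ≈ 0.145). The knob bar is at (110,207) and the button's edge is just visible at (268,262) above the brown cup at (273,206). The estimates agree to a few mm, so I press now in small force-watched steps.

```bash
python3 - <<'E'
from h import *
o=q(0.145);x,y=0.5595,0.039
move_ptp([x,y,0.27],o)
f0=read_ft_force()[2]
movel([x,y,0.232],speed=.08)
z=0.232;zc=None;log=[]
while z>0.165:
    z-=0.001; movel([x,y,z],speed=.02)
    f=read_ft_force()[2]-f0; log.append((round(z,4),round(f,1)))
    if zc is None and f>1.5: zc=z
    if f>9: break
    if zc and zc-z>0.033: break
print(f0,zc,log[-40:],read_time_s())
pause(0.35); print("hold",read_ft_force()-np.array([0,0,f0]),read_eef_pos(),read_time_s())
E
```

```text
-0.026387072024349645 0.219 [(0.231, np.float64(-0.3)), (0.23, np.float64(0.1)), (0.229, np.float64(-0.2)), (0.228, np.float64(0.4)), (0.227, np.float64(-0.3)), (0.226, np.float64(-0.5)), (0.225, np.float64(0.4)), (0.224, np.float64(-0.5)), (0.223, np.float64(0.1)), (0.222, np.float64(-1.2)), (0.221, np.float64(-0.3)), (0.22, np.float64(0.1)), (0.219, np.float64(3.3)), (0.218, np.float64(3.0)), (0.217, np.float64(4.0)), (0.216, np.float64(3.0)), (0.215, np.float64(3.4)), (0.214, np.float64(4.1)), (0.213, np.float64(3.2)), (0.212, np.float64(2.7)), (0.211, np.float64(3.1)), (0.21, np.float64(3.6)), (0.209, np.float64(4.8)), (0.208, np.float64(3.8)), (0.207, np.float64(4.1)), (0.206, np.float64(5.4)), (0.205, np.float64(3.8)), (0.204, np.float64(3.4)), (0.203, np.float64(3.8)), (0.202, np.float64(4.3)), (0.201, np.float64(3.9)), (0.2, np.float64(4.7)), (0.199, np.float64(4.7)), (0.198, np.float64(5.1)), (0.197, np.float64(4.5)), (0.196, np.float64(5.0)), (0.195, np.float64(7.7)), (0.194, np.float64(12.8))] 15.575
hold [-1.42459549 -0.35448818 12.45179541] [0.55963762 0.03898151 0.19532508] 15.925
```

The foot rested on the rim at 24 mm travel with about 8 N beyond the spring. Now I release it and go to look at the knob.

```bash
python3 - <<'E'
from h import *
o=q(0.145)
movel([0.5595,0.039,0.27],speed=.08); pause(.2)
move_ptp([0.52,-0.155,0.24],o)
move_gripper(0.085)
cv2.imwrite("pics/w2.png",read_camera("wrist")[:,:,::-1])
for n in ["knob_grip"]:
    for d in tip_of("wrist",n)[:2]+look_for("wrist",n)[:1]: print(n,np.round(d["at"]),round(d["confidence"],2),onz("wrist",d["at"],.056))
g=[(n,px("wrist",np.array([*p,.072]))) for n,p in [("knob",(.584,-.156))]];print(g)
print(read_time_s())
for p in (0.145,-0.3,-0.95): 
    r=inverse_kinematics([.585,-.156,.058],q(p)); print(p,None if r is None else np.round(r,2))
E
```

```text
knob_grip [271. 249.] 0.55 [ 0.58592959 -0.15686608  0.056     ]
knob_grip [275. 239.] 0.56 [ 0.57512712 -0.15490101  0.056     ]
[('knob', array([272.1411489 , 254.70068707]))]
18.975
0.145 [-0.46  0.71  0.85  1.86 -0.68  0.89  2.45]
-0.3 [-0.52  0.76  0.94  1.87 -0.77  0.93  2.07]
-0.95 [-0.59  0.85  1.07  1.87 -0.9   1.    1.5 ]
```

View pics/w2.png

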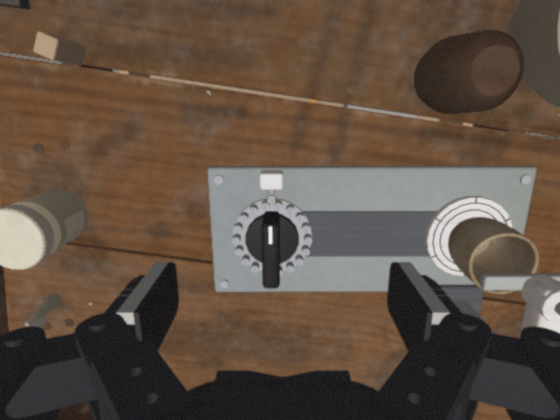

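The bar is at (271,213)–(271,287), square to the tool, and the ring centre is at about (271,238). The jar, stamp and cup are clear of the fingers. I go down and grip.

```bash
python3 - <<'E'
from h import *
for uv,z in [((271,213),.072),((271,287),.072),((271.5,238),.031),((221,180),.012),((526,179),.012),((224,284),.012)]: print(uv,onz("wrist",uv,z).round(4))
o=q(0.145);x,y=.585,-.1565
move_ptp([x,y,0.15],o)
f0=read_ft_force();t0=read_ft_torque()
movel([x,y,0.058],speed=.1)
move_gripper(0.0,40)
print(read_finger_gap(),read_grasp_force(),np.round(read_ft_force()-f0,1),np.round(read_ft_torque()-t0,2),read_eef_pos(),read_qpos().round(2) if hasattr(read_qpos(),'round') else 0,read_time_s())
E
```

```text
(271, 213) [ 0.5456 -0.1623  0.072 ]
(271, 287) [ 0.6159 -0.1527  0.072 ]
(271.5, 238) [ 0.585  -0.1576  0.031 ]
(221, 180) [ 0.538  -0.2158  0.012 ]
(526, 179) [0.4928 0.0872 0.012 ]
(224, 284) [ 0.6539 -0.2013  0.012 ]
0.015436828304646634 43.02435636520386 [0.8 0.2 0.5] [ 0.1   0.04 -0.03] [ 0.58511006 -0.15663827  0.05826405] [-0.45  0.71  0.84  1.86 -0.68  0.89  2.44] 21.1917
```

```bash
python3 - <<'E'
from h import *
x,y,z=.585,-.1565,.058
f0=read_ft_force();t0=read_ft_torque()
for k in range(1,13):
    move_ptp([x,y,z],q(0.147-np.radians(5*k)))
    f=read_ft_force();t=read_ft_torque()
    print(5*k,np.round(f,1),round(t[2],2),round(read_grasp_force(),1),round(read_finger_gap(),4),round(read_time_s(),1))
    if np.hypot(f[0],f[1])>30: print("STOP");break
R=read_tcp_rot();print(R,"psi",-2*np.arctan2(R[0],R[1]),read_eef_pos())
cv2.imwrite("pics/w3.png",read_camera("wrist")[:,:,::-1]);cv2.imwrite("pics/t3.png",cv2.resize(read_camera("top")[140:240,170:410],None,fx=3.3,fy=3.3,interpolation=cv2.INTER_CUBIC)[:,:,::-1])
E
```

```text
5 [-0.3  0.1  3.7] 0.08 43.2 0.0154 21.4
10 [-1.5  0.   3.6] 0.0 43.4 0.0156 21.7
15 [-0.7  0.9  4.3] -0.12 43.5 0.0156 21.9
20 [-1.3  0.6  4.2] -0.12 43.6 0.0151 22.2
25 [-0.3  0.   4.6] 0.05 43.6 0.0153 22.4
30 [-1.4  1.7  5.9] -0.04 43.6 0.0156 22.7
35 [-0.8  2.1  5.2] -0.09 43.6 0.0152 22.9
40 [-1.8  1.4  5.9] -0.06 43.6 0.0154 23.2
45 [-0.5  1.8  6.3] 0.07 43.7 0.0155 23.4
50 [-0.9  1.3  5.6] -0.02 43.7 0.0153 23.7
55 [0.2 3.1 6.4] -0.11 43.7 0.0155 23.9
60 [-0.   2.9  5.8] -0.07 43.7 0.0155 24.2
[ 4.34199799e-01  9.00816384e-01  6.08562975e-04 -8.21039415e-05] psi -0.8982997415909266 [ 0.58552329 -0.15568623  0.05824167]
```

View pics/w3.png

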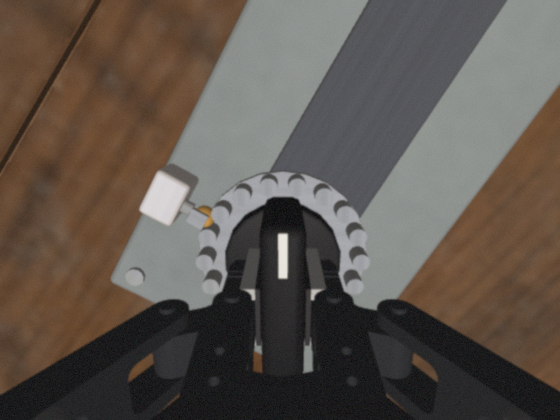

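View pics/t3.png

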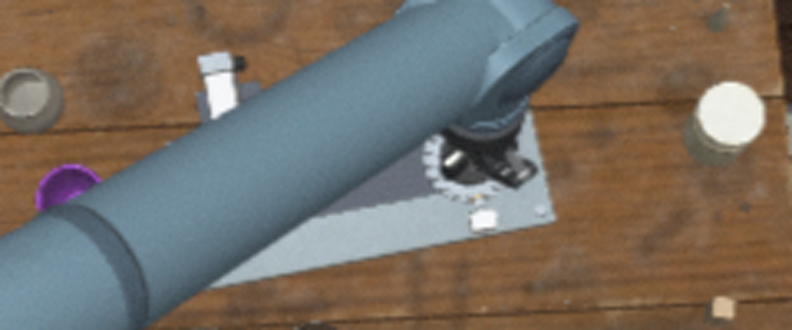

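The wrist view shows the roller at (208,215) seated between pins, with the bar held between the pads. The torque went through three cycles. The top view has the forearm passing above the gauge, so I check the cup and gauge from the side.

```bash
python3 - <<'E'
from h import *
pause(.3);im=read_camera("side");cv2.imwrite("pics/s4.png",cv2.resize(im[130:300,200:400],None,fx=3.4,fy=3.4,interpolation=cv2.INTER_CUBIC)[:,:,::-1])
R=read_tcp_rot();print(-2*np.arctan2(R[0],R[1]),read_ft_torque(),read_ft_force(),read_grasp_force(),read_time_s(),np.abs(read_joint_vel()).max())
E
```

```text
-0.8981500171849426 [ 0.42540853  0.10922879 -0.02596407] [-1.13659846  2.87393889  5.62207643] 43.62608313560486 24.6417 0.0016033343724085318
```

View pics/s4.png

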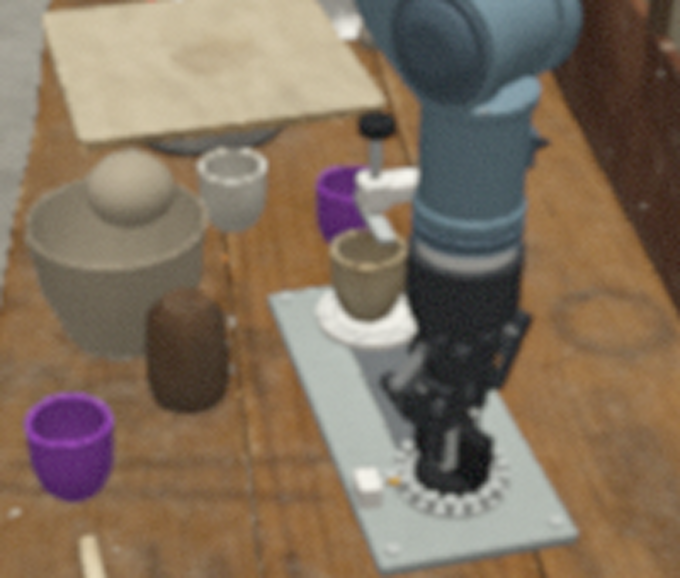

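The cup stands upright and central at (367,275). The gauge button is up at (377,125), the arm is clear, and the knob is gripped with torque near zero. I hand in.

```bash
python3 -c "
from bench import *
print(sign_off())"
```

```text
the job is handed in; nothing more can be done
None
```

I handed the job in: the gauge foot rested lightly on the rim (about 8 N) and sprang back up, then I turned the knob clockwise about 60° to the third click and still hold it with about 43 N; the sign-off gave no verdict.

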